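Sort turned parts and bolts into their sample trays

ROBOT

A 6-joint arm with a two-finger parallel gripper is mounted at the origin on the work surface. World frame = base frame: x ahead of the robot, y to its left, z up, the work surface at z = 0. Lengths are in m, angles in rad, forces in N, time in s.
With the tool pointing down it reaches from about 0.35 to 0.875 m from the base axis. Payload 15.5 kg.
Tool frame: the origin (TCP) lies between the finger pads; the fingertips stand bot.finger_overhang ahead of it and the grasp point (between the pads) lies 11 mm behind it (bot.finger_overhang is the distance from the TCP to the fingertips, in m); z points along the fingers, y is the line along which they close (so a half turn about z gives the same grasp; the last joint's range is limited). The gripper opens to 85 mm and grips with 20 to 120 N. Pads are 22 mm wide; open, the fingers measure 114 mm over their backs; the gripper's body (76 mm by 85 mm) begins 54 mm behind the grasp point. The pads swing forward as they close: fully open they stand 13 mm farther back than shut.
Start: joints at [-1.331, 0.494, 1.345, -0, 1.302, -0.096], TCP at [0.206, -0.59, 0.239] pointing down, gripper open.
Joint ranges: [-2.91, 2.91], [-0.82, 2.16], [0.22, 2.67], [-1.22, 4.37], [0.12, 2.79], [-3.08, 3.08]. Speed limits (rad/s): [1.89, 1.89, 2.57, 3.01, 3.01, 3.01].

INTERFACE

Orientations are given as a 3x3 rotation matrix whose columns are the frame's x, y, z axes.
In Python, from rig import bot gives the robot as it stands.
- The arm moves only by the tool jog_arm, never from a script. Its argument "rows" is a list of rows, each a list of 6 numbers: the shift along the tool's x, y, z scaled (see below), then the turn, a rotation vector about the tool's x, y, z scaled (see below). A call has 1 to 5 rows; each row is the pose to reach, as a shift and turn from the pose commanded when the call began, along the tool's axes at that moment, turning the shorter way round; what a row does not reach only later rows make up. The controller multiplies each number of a shift by 20 cm and each number of a turn by 360 degrees. A row lasts 1/10 s, in which the tool goes at most 50 mm and 8.59 degrees, less where a joint would pass 70% of its speed; a pose out of reach is approached as far as the arm can. A call with a number of a shift or a turn outside -1 to 1 is refused whole. A call with a gripper value outside its range is refused whole. "grip" is the closure, from 0 (fully open) to 1 (shut), set as the call begins (left out, the last holds). The fingers move at their own pace and stop on an object; "force" is the grip in N (left out, the last holds). Time passes only in rows, so rows that repeat a pose let the fingers close. It gives the time, the measured TCP pose, the force, the opening and the grip force at its end, in the units of the state.
- bot.get_state(): the state, without advancing time (a new reading comes with each control period).
- bot.capture(name): name is "scene" or "top" or "wrist"; returns a dict with "img" (384x512x3 uint8, red, green, blue), "z_map" (384x512 float32, m along the optical axis (not along the pixel's ray), 0 where there is no reading), "K" (3x3 intrinsics, pixels), "position" and "attitude" of the camera in the world. Camera axes: x right, y down, z forward; pixel columns grow to the right and rows downward; lengths in m; the calibration is good to about 2 mm. The wrist camera is an equidistant fisheye: a pixel r from the principal point sees the ray r / f radians off the axis. A picture is of the moment at which its call begins.
- bot.finish_job(): hands the job in; it is judged then, once.
The state is a dict: "t": time; "q": joint angles; "qd": joint speeds; "joint_efforts": joint torques, N m; "ee_pos": TCP position; "tcp_rot": TCP orientation; "force": force on the tool from outside, world axes, zero at the start; "ft_torque": the same for the moment, N m; "opening": finger opening in m; "grip_force": force on a finger pad.
Only numpy, scipy, OpenCV 4.12 (cv2) and the standard library are available. Lean on these libraries where they do the work, as an engineer would, in place of code of your own. Each camera call takes 0.05 s, during which the arm holds its last target. There are 200 camera calls.

TASK

Sort the five loose parts on the bench into the three blue trays: each part goes into the open bay of the tray whose rear strip shows a sample of the same kind. Everything must rest flat on the tray floor, the flanged collars standing flange down, the plain sleeve standing on end, the bolts lying on their sides, nothing on top of anything else or on a wall. Leave the stamp box and the yellow tin where they are.

Things in the scene. Friction and masses are not known exactly. Their poses are not given: they have to be found in the camera images.
- flanged_a: Loose flanged steel collar (one of two alike): a round flange 50 mm in diameter and 10 mm thick with a round hub 30 mm in diameter standing 20 mm above it (30 mm high in all), 16 mm bore, about 0.2 kg. It stands flange down. Origin: centre of the underside; z up along the bore.
- flanged_b: Loose flanged steel collar (one of two alike): a round flange 50 mm in diameter and 10 mm thick with a round hub 30 mm in diameter standing 20 mm above it (30 mm high in all), 16 mm bore, about 0.2 kg. It stands flange down. Origin: centre of the underside; z up along the bore.
- sleeve: Loose plain steel sleeve, a tube 36 mm in outer diameter and 34 mm high without flange, 20 mm bore, about 0.19 kg, standing on end. Origin: centre of the underside; z up along the bore.
- bolt_a: Loose black hex bolt (one of two alike) with a nut fast on its end, lying on its side, 66 mm long, 0.13 kg. Head (10 mm long) and nut (12 mm) are 22 mm across flats; between them bare round shank, 14 mm diameter, from x = -23 to +18 mm. Origin: on the axis at mid-length, 11 mm above its support; x along the axis, head to nut.
- bolt_b: Loose black hex bolt (one of two alike) with a nut fast on its end, lying on its side, 66 mm long, 0.13 kg. Head (10 mm long) and nut (12 mm) are 22 mm across flats; between them bare round shank, 14 mm diameter, from x = -23 to +18 mm. Origin: on the axis at mid-length, 11 mm above its support; x along the axis, head to nut.
- tray_flanged: Fixed blue tray, 155 x 140 mm (x by y), walls 16 high, 3 thick, floor 3 thick. A 16 mm high partition divides it into an open bay (x -74 to +26, y -67 to +67 mm) and a rear strip at +x with a sample fixed at x = +53: here a flanged collar, to 33 mm above the bench. Trays differ only in the sample. Origin: centre of the underside; z up; x from bay to sample, within 15 degrees of straight away from the robot (+x).
- tray_sleeve: Fixed blue tray, 155 x 140 mm (x by y), walls 16 high, 3 thick, floor 3 thick. A 16 mm high partition divides it into an open bay (x -74 to +26, y -67 to +67 mm) and a rear strip at +x with a sample fixed at x = +53: here a plain sleeve, to 37 mm above the bench. Trays differ only in the sample. Origin: centre of the underside; z up; x from bay to sample, within 15 degrees of straight away from the robot (+x).
- tray_bolt: Fixed blue tray, 155 x 140 mm (x by y), walls 16 high, 3 thick, floor 3 thick. A 16 mm high partition divides it into an open bay (x -74 to +26, y -67 to +67 mm) and a rear strip at +x with a sample fixed at x = +53: here a bolt lying along y, to 25 mm above the bench. Trays differ only in the sample. Origin: centre of the underside; z up; x from bay to sample, within 15 degrees of straight away from the robot (+x).
- stamp_box: Bystander, not to be moved: loose dark blue box of number stamps, 44 x 34 mm and 44 mm high, steel stamp ends showing on top, standing among the parts. Origin: centre of the underside; x along its longer side.
- tin: Bystander, not to be moved: loose round yellow tin of marking paste, 55 mm in diameter, 22 mm high, among the parts. Origin: centre of the underside.
Things that resemble listed ones, but are neither listed nor needed, are in the scene too. Leave any pink look-alike of the tray_bolt alone.

How it is judged:
By the outcome, as a careful person would: the job done as asked, in the order asked, and still so for the second after the job is handed in, with the robot touching nothing.
It also fails if it takes over 112 s, if anything falls off the work surface, if the arm or the gripper's body presses on something with over 40 N, if the wrist force passes 120 N, or if a joint passes its speed limit or range.

## Working session

There is one attempt and no reset: what is moved stays moved. The work goes in short steps, Python scripts to look and compute and a tool call to move; the robot and the scene stay as the last step left them, time stands still between calls to the robot, and variables do not carry over. Pictures are saved under pics/ and viewed, at most 14 in all, crops included, and the job is handed in when it is done.

Besides the shell and the picture viewer there is one more tool, called after "Call:" as name(argument=value, ...) on one line, values as JSON. jog_arm: Moves the arm, as the interface text tells. Shifts and turns lie within -1 to 1; 1 stands for 20 cm of shift or 360 degrees of turn. Its arguments: {"type":"object","properties":{"rows":{"type":"array"},"grip":{"type":"number"},"force":{"type":"number"}},"required":["rows"]}

```bash
ls; mkdir -p pics; cat > h.py <<'E'
import numpy as np, cv2
from rig import bot
def cap(n):
    c=bot.capture(n); np.savez('%s.npz'%n,**c); return c
def cloud(c):
    z=c['z_map'];K=c['K'];v,u=np.indices(z.shape)
    p=np.stack([(u-K[0,2])/K[0,0]*z,(v-K[1,2])/K[1,1]*z,z],-1)
    return p@np.array(c['attitude']).T+np.array(c['position'])
E
python3 - <<'E'
from h import *
s=bot.get_state();print({k:np.round(v,3).tolist() for k,v in s.items()},bot.finger_overhang)
for n in('top','scene'):
    c=cap(n);print(n,c['K'].tolist(),np.round(c['position'],3),np.round(c['attitude'],3).tolist())
    cv2.imwrite(f'pics/{n}0.png',cv2.resize(c['img'][:,:,::-1],(800,600),interpolation=cv2.INTER_CUBIC))
E
```

```text
pics
{'t': 0.0, 'q': [-1.331, 0.494, 1.346, -0.0, 1.303, -0.095], 'qd': [0.001, -0.001, 0.001, -0.001, -0.001, 0.001], 'joint_efforts': [-0.005, -88.218, -38.387, -0.001, 0.01, -0.0], 'ee_pos': [0.206, -0.59, 0.239], 'tcp_rot': [[0.944, 0.33, -0.0], [0.33, -0.944, 0.001], [0.0, -0.001, -1.0]], 'force': [-0.584, 0.209, 0.624], 'ft_torque': [0.035, -0.029, -0.005], 'grip_force': 0.0, 'opening': 0.086} 0.008
top [[370.66570567866853, 0.0, 256.4166492792637], [0.0, 370.66570567866853, 190.4137018608223], [0.0, 0.0, 1.0]] [0.349 0.205 1.184] [[-0.029, -0.988, 0.149], [-1.0, 0.03, 0.009], [-0.014, -0.149, -0.989]]
scene [[347.7423227049417, 0.0, 247.41849316820583], [0.0, 347.7423227049417, 195.15393412129941], [0.0, 0.0, 1.0]] [ 0.972 -0.578  0.727] [[0.864, 0.307, -0.4], [0.504, -0.513, 0.694], [0.008, -0.801, -0.598]]
```

View pics/top0.png

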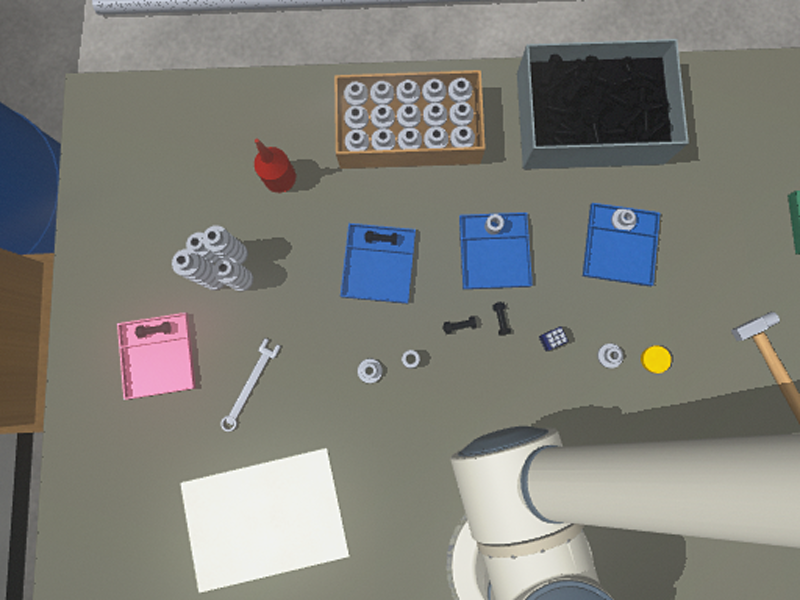

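View pics/scene0.png

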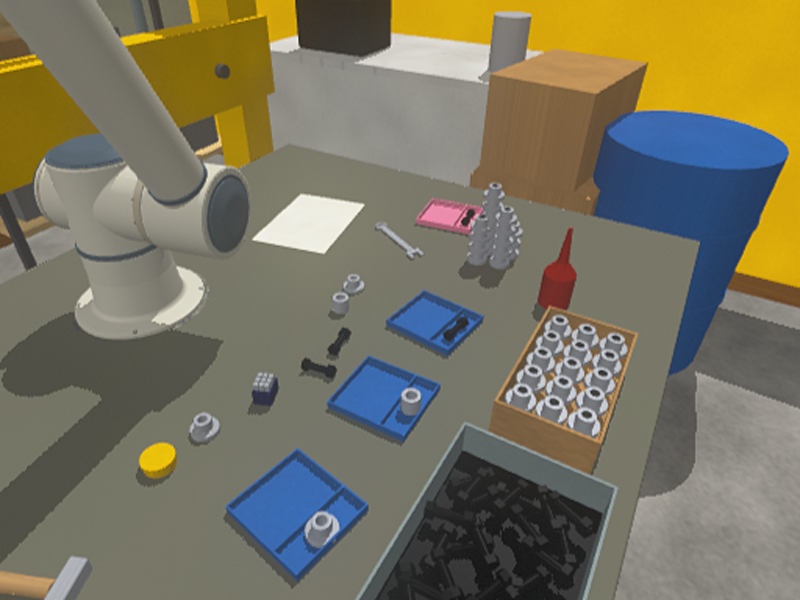

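The top view (at 800x600) shows these things:
- **Loose parts:** collars at (370,370) and (610,355), sleeve at (411,358), bolts at (461,325) and (502,318).
- **Bystanders:** stamp box at (555,338) and tin at (657,358).
- **Blue trays:** bolt at (380,262), sleeve at (497,250), flanged at (622,245).
- **Could be mistaken for the targets:** stacked collars (215,255), collars in the crate (410,115), bolts in the bin (605,100), the bolt in the pink tray (155,328), and the samples fixed in the trays (383,238), (496,222), (624,218). I'm leaving all of these and the pink tray alone.

Next I measure the loose parts and trays.

```bash
python3 - <<'E'
from h import *
c=np.load('top.npz');P=cloud(c);img=c['img'];k=512/800
x,y,z=P[...,0],P[...,1],P[...,2]
print('table z',np.median(z[270:280,150:160]), z[150:155,265:275].mean())
for n,(u,v) in dict(fl1=(370,370),sleeve=(411,358),bo1=(461,325),bo2=(502,318),box=(555,338),fl2=(610,355),tin=(657,358)).items():
    u,v=int(u*k),int(v*k);s=np.s_[v-17:v+18,u-17:u+18]
    m=(z[s]>0.005).astype(np.uint8)
    nl,l=cv2.connectedComponents(m);i=np.argmin([np.hypot(*(np.argwhere(l==j).mean(0)-17)) if j else 99 for j in range(nl)])
    p=P[s][l==i];zt=p[:,2].max()
    top=p[p[:,2]>zt-.006]
    (cx,cy),(a,b),ang=cv2.minAreaRect(p[:,:2].astype(np.float32))
    print(n,len(p),'all',np.round(p.mean(0),4),'rect',np.round([cx,cy,a,b,ang],3),'ztop',round(zt,4),'topc',np.round(((top.max(0)+top.min(0))/2),4),len(top))
hsv=cv2.cvtColor(img,cv2.COLOR_RGB2HSV)
blue=cv2.inRange(hsv,(100,120,90),(120,255,255))
cv2.imwrite('pics/crop1.png',cv2.resize(img[185:255,215:445,::-1],None,fx=3.4,fy=3.4,interpolation=cv2.INTER_CUBIC))
for n,(u,v) in dict(tbolt=(380,262),tsl=(497,250),tfl=(622,245)).items():
    u,v=int(u*k),int(v*k);s=np.s_[v-32:v+33,u-32:u+33]
    m=cv2.morphologyEx(blue[s],cv2.MORPH_CLOSE,np.ones((5,5)))>0
    m&=z[s]<.03
    p=P[s][m]
    print(n,len(p),np.round(p.mean(0),4),np.round(cv2.minAreaRect(p[:,:2].astype(np.float32))[0:],3) if 0 else cv2.minAreaRect(p[:,:2].astype(np.float32)))
E
```

```text
table z -0.0008243964142927718 -0.0009005938562767213
fl1 171 all [0.3802 0.2819 0.0219] rect [3.7700e-01 2.5500e-01 1.0500e-01 4.5000e-02 8.3885e+01] ztop 1.1842 topc [0.3493 0.205  1.1842] 1
sleeve 77 all [0.4008 0.1998 0.0324] rect [4.0100e-01 2.0000e-01 3.5000e-02 3.3000e-02 4.3496e+01] ztop 0.0383 topc [0.4018 0.2003 0.0353] 47
bo1 122 all [0.4643 0.1023 0.0361] rect [ 0.428  0.147  0.049  0.189 39.237] ztop 1.1842 topc [0.3493 0.205  1.1842] 2
bo2 122 all [0.4759 0.0158 0.0266] rect [ 0.432  0.108  0.066  0.246 25.357] ztop 1.1842 topc [0.3493 0.205  1.1842] 1
box 178 all [ 0.4301 -0.076   0.0665] rect [ 0.387  0.045  0.035  0.327 19.33 ] ztop 1.1842 topc [0.3493 0.205  1.1842] 5
fl2 194 all [ 0.3964 -0.197   0.0223] rect [ 0.385 -0.01   0.048  0.434  3.239] ztop 1.1842 topc [0.3493 0.205  1.1842] 1
tin 270 all [ 0.3856 -0.2797  0.0384] rect [ 0.381 -0.056  0.053  0.523  1.258] ztop 1.1842 topc [0.3493 0.205  1.1842] 4
tbolt 2026 [0.602  0.2619 0.0045] ((0.6019006967544556, 0.26176995038986206), (0.14028742909431458, 0.15570862591266632), 82.56452941894531)
tsl 1964 [0.6187 0.0176 0.0041] ((0.6200886368751526, 0.016880128532648087), (0.15565793216228485, 0.14388081431388855), 0.5067422389984131)
tfl 1954 [ 0.6219 -0.244   0.0047] ((0.625865638256073, -0.24308940768241882), (0.14345262944698334, 0.15677131712436676), 79.16764831542969)
```

View pics/crop1.png

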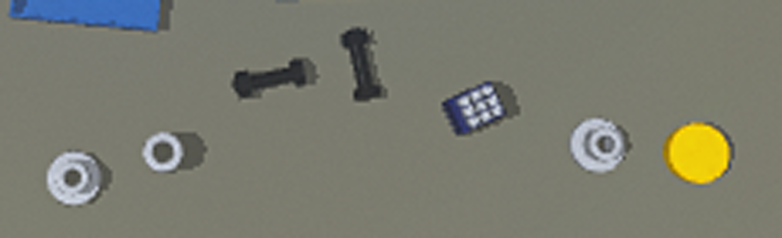

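The crop confirms the choice: two collars, one sleeve and two bolts. The right collar is near the tin and the box is by itself. I'll redo the measurement without the zero-depth pixels.

```bash
python3 - <<'E'
from h import *
c=np.load('top.npz');P=cloud(c);k=512/800
z=P[...,2]
for n,(u,v) in dict(fl1=(370,370),sleeve=(411,358),bo1=(461,325),bo2=(502,318),box=(555,338),fl2=(610,355),tin=(657,358)).items():
    u,v=int(u*k),int(v*k);s=np.s_[v-17:v+18,u-17:u+18]
    m=((z[s]>0.005)&(c['z_map'][s]>.1)).astype(np.uint8)
    nl,l=cv2.connectedComponents(m);i=np.argmin([np.hypot(*(np.argwhere(l==j).mean(0)-17)) if j else 99 for j in range(nl)])
    p=P[s][l==i];zt=np.percentile(p[:,2],95)
    top=p[abs(p[:,2]-zt)<.006]
    (cx,cy),(a,b),ang=cv2.minAreaRect(p[:,:2].astype(np.float32))
    q=p[:,:2]-p[:,:2].mean(0);w,V=np.linalg.eigh(q.T@q)
    print(n,len(p),'mean',np.round(p.mean(0),4),'rect',np.round([cx,cy,a,b,ang],3),'ztop',round(zt,4),'topc',np.round(((top.max(0)+top.min(0))/2),4),'axis',np.round(np.degrees(np.arctan2(V[1,1],V[0,1])),1))
E
```

```text
fl1 170 mean [0.3804 0.2823 0.015 ] rect [3.800e-01 2.830e-01 4.700e-02 4.400e-02 8.858e+01] ztop 0.0315 topc [0.3813 0.283  0.0298] axis 83.5
sleeve 77 mean [0.4008 0.1998 0.0324] rect [4.0100e-01 2.0000e-01 3.5000e-02 3.3000e-02 4.3496e+01] ztop 0.0368 topc [0.4005 0.2003 0.0346] axis -141.3
bo1 120 mean [0.4662 0.1006 0.017 ] rect [ 0.467  0.1    0.025  0.065 11.115] ztop 0.0236 topc [0.4655 0.0989 0.0226] axis 100.6
bo2 121 mean [0.477  0.0142 0.017 ] rect [0.478 0.013 0.066 0.025 8.358] ztop 0.0237 topc [0.4771 0.0134 0.0217] axis -170.3
box 173 mean [ 0.4324 -0.0841  0.0342] rect [ 0.434 -0.087  0.034  0.044 23.824] ztop 0.0462 topc [ 0.4342 -0.0876  0.0448] axis 113.0
fl2 193 mean [ 0.3967 -0.1991  0.0163] rect [ 0.397 -0.201  0.048  0.047 24.202] ztop 0.0313 topc [ 0.3967 -0.2014  0.0295] axis -154.1
tin 266 mean [ 0.3862 -0.287   0.0212] rect [ 3.8600e-01 -2.8900e-01  5.3000e-02  5.3000e-02  7.1816e+01] ztop 0.0251 topc [ 0.3866 -0.2898  0.0233] axis 93.0
```

```bash
cat > go.py <<'E'
# usage: go.py x y z theta_deg -> state and scaled shift/turn to target (tool down)
import sys
from h import *
from scipy.spatial.transform import Rotation as Ro
s=bot.get_state();R=np.array(s['tcp_rot']);p=np.array(s['ee_pos'])
print('t%.1f'%s['t'],'p',np.round(p,4),'th %.1f'%np.degrees(np.arctan2(R[1,0],R[0,0])),'F',np.round(s['force'],1),'open %.3f grip %.1f'%(s['opening'],s['grip_force']),'q6 %.2f'%s['q'][5])
a=[float(v) for v in sys.argv[1:]]
for i in range(0,len(a),4):
    th=np.radians(a[i+3]);c,n=np.cos(th),np.sin(th)
    T=np.array([[c,n,0],[n,-c,0],[0,0,-1]])
    print('rows',np.round(R.T@(np.array(a[i:i+3])-p)/.2,3).tolist(),np.round(Ro.from_matrix(R.T@T).as_rotvec()/(2*np.pi),4).tolist())
    p,R=np.array(a[i:i+3]),T
E
echo ok
```

```text
ok
```

Call:
jog_arm(rows=[[0.77, -0.76, 0.1, 0, 0, -0.166], [0.77, -0.76, 0.1, 0, 0, -0.166], [0.77, -0.76, 0.1, 0, 0, -0.166], [0.77, -0.76, 0.1, 0, 0, -0.166], [0.77, -0.76, 0.1, 0, 0, -0.166]], grip=0.45, force=40)

```text
t: 0.6
ee_pos: [0.302, -0.3915, 0.2187]
tcp_rot: [[0.459, 0.888, -0.001], [0.888, -0.459, 0.003], [0.002, -0.002, -1.0]]
force: [-0.8, -0.3, -0.2]
opening: 0.0472
grip_force: 0.0
```

```bash
python3 go.py .3967 -.2010 .10 79.2; python3 -c "
from rig import bot;print(bot.finger_overhang)"
```

```text
t0.6 p [ 0.302  -0.3915  0.2187] th 62.7 F [-0.8 -0.3 -0.2] open 0.047 grip 0.0 q6 -0.56
rows [1.063, -0.015, 0.596] [-0.0003, -0.0003, -0.0459]
0.008
```

Call:
jog_arm(rows=[[1.0, -0.015, 0.5, 0, 0, -0.046], [1.0, -0.015, 0.5, 0, 0, -0.046], [1.0, -0.015, 0.5, 0, 0, -0.046], [1.0, -0.015, 0.5, 0, 0, -0.046], [1.0, -0.015, 0.5, 0, 0, -0.046]])

```text
t: 1.1
ee_pos: [0.3918, -0.2141, 0.1177]
tcp_rot: [[0.193, 0.981, -0.002], [0.981, -0.193, 0.002], [0.001, -0.002, -1.0]]
force: [-0.4, -0.3, 0.8]
opening: 0.0469
grip_force: 0.0
```

```bash
python3 go.py .3967 -.2010 .10 79.2; python3 - <<'E'
from h import *
c=cap('wrist');print(c['K'].tolist(),np.round(c['position'],3),np.round(c['attitude'],3).tolist())
cv2.imwrite('pics/w1.png',c['img'][:,:,::-1])
E
```

```text
t1.1 p [ 0.3918 -0.2141  0.1177] th 78.9 F [-0.4 -0.3  0.8] open 0.047 grip 0.0 q6 -0.44
rows [0.069, 0.012, 0.089] [-0.0004, -0.0002, -0.0009]
[[297.3186396354542, 0.0, 250.82932050208368], [0.0, 297.3186396354542, 197.13286393467868], [0.0, 0.0, 1.0]] [ 0.406 -0.146  0.252] [[0.981, -0.186, -0.055], [-0.194, -0.943, -0.27], [-0.002, 0.275, -0.961]]
```

View pics/w1.png

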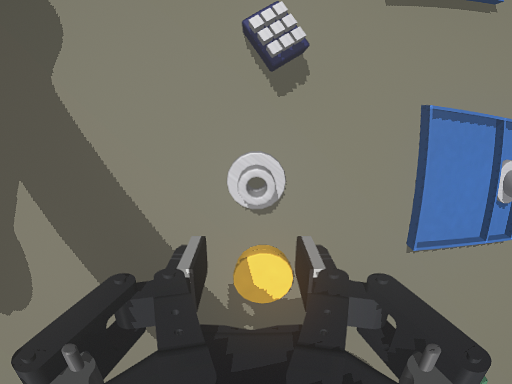

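The wrist view shows the collar at (256,183) between the finger planes, the tin at (263,275) beneath and the box at (276,35). I'll check the collar's position from this view.

```bash
cat >> h.py <<'E'
def wcloud(c):
    z=c['z_map'];K=c['K'];v,u=np.indices(z.shape)
    a=(u-K[0,2])/K[0,0];b=(v-K[1,2])/K[1,1];r=np.hypot(a,b)+1e-9;t=np.tan(r)/r
    p=np.stack([a*t*z,b*t*z,z],-1)
    return p@np.array(c['attitude']).T+np.array(c['position'])
def band(P,zm,x,y,rad,z0,z1):
    m=(zm>.05)&(np.hypot(P[...,0]-x,P[...,1]-y)<rad)&(P[...,2]>z0)&(P[...,2]<z1)
    p=P[m][:,:2].astype(np.float32)
    if len(p)<5: return None
    return len(p),np.round(cv2.minEnclosingCircle(p),4) if 0 else (np.round(cv2.minEnclosingCircle(p)[0],4),round(cv2.minEnclosingCircle(p)[1],4)),cv2.minAreaRect(p)
E
python3 - <<'E'
from h import *
c=np.load('wrist.npz');P=wcloud(c)
print('bench',np.round(P[183,150],4),'col',np.round(P[183,242],4))
print(band(P,c['z_map'],.397,-.2014,.035,.026,.036)[:2]);print(band(P,c['z_map'],.397,-.2014,.035,.006,.014)[:2])
E
```

```text
bench [ 3.042e-01 -1.860e-01  1.000e-04] col [ 0.3887 -0.1957  0.0312]
(804, (array([ 0.3985, -0.2012]), 0.0149))
(1508, (array([ 0.3986, -0.2013]), 0.0252))
```

```bash
python3 go.py .3985 -.2012 .06 79.2 .3985 -.2012 .021 79.2
```

```text
t1.1 p [ 0.392  -0.2128  0.1169] th 78.9 F [-2.   2.3 -2.4] open 0.047 grip 0.0 q6 -0.44
rows [0.062, 0.022, 0.285] [-0.0005, -0.0004, -0.0009]
rows [0.0, 0.0, 0.195] [0.0, 0.0, 0.0]
```

Call:
jog_arm(rows=[[0.062, 0.022, 0.1, 0, 0, -0.001], [0.062, 0.022, 0.285, 0, 0, -0.001], [0.062, 0.022, 0.285, 0, 0, -0.001], [0.062, 0.022, 0.4, 0, 0, -0.001], [0.062, 0.022, 0.48, 0, 0, -0.001]])

```text
t: 1.65
ee_pos: [0.3987, -0.2066, 0.0236]
tcp_rot: [[0.189, 0.982, 0.0], [0.982, -0.189, -0.0], [-0.0, 0.0, -1.0]]
force: [0.5, 0.3, -0.2]
opening: 0.0472
grip_force: 0.0
```

Call:
jog_arm(rows=[[0, 0, 0, 0, 0, 0], [0, 0, 0, 0, 0, 0], [0, 0, 0, 0, 0, 0]], grip=1)

```text
t: 1.95
ee_pos: [0.3989, -0.2066, 0.0244]
tcp_rot: [[0.189, 0.982, 0.001], [0.982, -0.189, -0.001], [-0.0, 0.001, -1.0]]
force: [-0.3, -0.1, -2.1]
opening: 0.0281
grip_force: 39.5
```

```bash
python3 go.py .3985 -.2012 .021 79.2
```

```text
t1.9 p [ 0.3989 -0.2066  0.0244] th 79.1 F [-0.3 -0.1 -2.1] open 0.028 grip 39.5 q6 -0.42
rows [0.026, -0.007, 0.017] [0.0002, 0.0001, -0.0002]
```

Call:
jog_arm(rows=[[0, 0, -0.25, 0, 0, 0], [0, 0, -0.5, 0, 0, 0], [0, 0, -0.5, 0, 0, 0]])

```text
t: 2.25
ee_pos: [0.4007, -0.2076, 0.129]
tcp_rot: [[0.188, 0.982, 0.007], [0.982, -0.188, -0.005], [-0.004, 0.008, -1.0]]
force: [0.4, 0.6, -3.0]
opening: 0.0274
grip_force: 40.8
```

```bash
python3 go.py .595 -.2762 .12 79.2
```

```text
t2.2 p [ 0.4007 -0.2076  0.129 ] th 79.1 F [ 0.4  0.6 -3. ] open 0.027 grip 40.8 q6 -0.42
rows [-0.153, 1.018, 0.054] [0.0013, 0.0006, -0.0002]
```

Call:
jog_arm(rows=[[-0.153, 1.0, 0, 0, 0, 0], [-0.153, 1.0, 0, 0, 0, 0], [-0.153, 1.0, 0, 0, 0, 0], [-0.153, 1.0, 0, 0, 0, 0], [-0.153, 1.0, 0, 0, 0, 0]])

```text
t: 2.75
ee_pos: [0.5945, -0.2761, 0.1241]
tcp_rot: [[0.188, 0.982, 0.005], [0.982, -0.188, -0.003], [-0.002, 0.005, -1.0]]
force: [0.4, -0.2, -2.8]
opening: 0.0278
grip_force: 40.9
```

Call:
jog_arm(rows=[[0, 0, 0, 0, 0, 0], [0, 0, 0, 0, 0, 0]])

```text
t: 2.95
ee_pos: [0.588, -0.2734, 0.1233]
tcp_rot: [[0.189, 0.982, -0.001], [0.982, -0.189, 0.001], [0.0, -0.001, -1.0]]
force: [0.5, 0.1, -2.7]
opening: 0.0276
grip_force: 40.9
```

```bash
python3 - <<'E'
from h import *
c=cap('wrist');P=wcloud(c);zm=c['z_map']
cv2.imwrite('pics/w2.png',c['img'][:,:,::-1])
hsv=cv2.cvtColor(c['img'],cv2.COLOR_RGB2HSV);b=cv2.inRange(hsv,(100,120,60),(122,255,255))>0
m=b&(zm>.05)&(np.hypot(P[...,0]-.62,P[...,1]+.243)<.12)&(P[...,2]<.025)
print(cv2.minAreaRect(P[m][:,:2].astype(np.float32)))
E
python3 go.py .595 -.2762 .05 79.2
```

```text
((0.6265842318534851, -0.24108120799064636), (0.14273618161678314, 0.15835563838481903), 79.14827728271484)
t3.0 p [ 0.5879 -0.2734  0.1234] th 79.1 F [ 0.  -0.  -2.8] open 0.027 grip 40.9 q6 -0.34
rows [-0.007, 0.038, 0.367] [-0.0002, -0.0001, -0.0002]
```

View pics/w2.png

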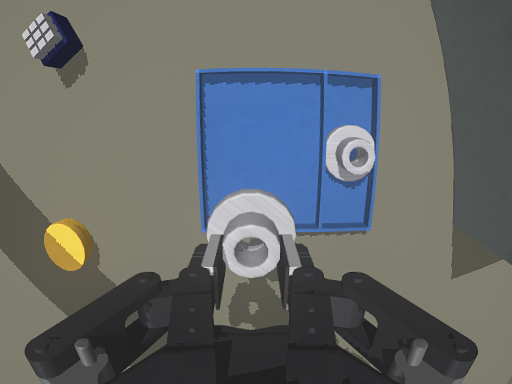

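The collar hangs straight in the fingers at (250,235) above the right half of the bay, and the sample at (350,152) confirms the flanged tray. I'll lower it in.

```bash
python3 go.py .5954 -.2751 .0285 79.2; python3 - <<'E'
from h import *
c=np.load('wrist.npz');P=wcloud(c);zm=c['z_map']
print(band(P,zm,.589,-.268,.03,.11,.16)[:2]);
m=(zm>.05)&(np.hypot(P[...,0]-.589,P[...,1]+.268)<.035)&(P[...,2]>.07)&(P[...,2]<.145)
print(np.histogram(P[m][:,2],bins=np.arange(.07,.15,.004)))
m=(zm>.05)&(np.hypot(P[...,0]-.589,P[...,1]+.268)<.04)&(P[...,2]>.108)&(P[...,2]<.118)
print(cv2.minEnclosingCircle(P[m][:,:2].astype(np.float32)))
E
```

```text
t3.0 p [ 0.5879 -0.2734  0.1234] th 79.1 F [ 0.  -0.  -2.8] open 0.027 grip 40.9 q6 -0.34
rows [-0.001, 0.039, 0.474] [-0.0002, -0.0001, -0.0002]
(6037, (array([ 0.589 , -0.2669]), 0.0299))
(array([   0,    0,    0,    0,    0,    0,    0,   38,  200, 1943,  489,
        236,  327,  439, 1936,  434,  290,  313,  232]), array([0.07 , 0.074, 0.078, 0.082, 0.086, 0.09 , 0.094, 0.098, 0.102,
       0.106, 0.11 , 0.114, 0.118, 0.122, 0.126, 0.13 , 0.134, 0.138,
       0.142, 0.146]))
((0.5893666744232178, -0.2682865560054779), 0.024869337677955627)
```

Call:
jog_arm(rows=[[-0.001, 0.039, 0.15, 0, 0, 0], [-0.001, 0.039, 0.3, 0, 0, 0], [-0.001, 0.039, 0.4, 0, 0, 0], [-0.001, 0.039, 0.473, 0, 0, 0], [-0.001, 0.039, 0.473, 0, 0, 0]])

```text
t: 3.5
ee_pos: [0.5956, -0.2751, 0.0276]
tcp_rot: [[0.189, 0.982, -0.002], [0.982, -0.189, 0.001], [0.001, -0.002, -1.0]]
force: [-0.4, 0.8, -2.1]
opening: 0.0277
grip_force: 41.0
```

Call:
jog_arm(rows=[[0, 0, 0, 0, 0, 0], [0, 0, 0, 0, 0, 0]])

```text
t: 3.7
ee_pos: [0.5973, -0.2759, 0.0299]
tcp_rot: [[0.189, 0.982, 0.001], [0.982, -0.189, -0.001], [-0.0, 0.001, -1.0]]
force: [-0.0, 0.3, -2.1]
opening: 0.0276
grip_force: 40.9
```

Call:
jog_arm(rows=[[0, 0, 0.009, 0, 0, 0], [0, 0, 0.009, 0, 0, 0], [0, 0, 0.009, 0, 0, 0]])

```text
t: 4.0
ee_pos: [0.5969, -0.2757, 0.0272]
tcp_rot: [[0.189, 0.982, 0.0], [0.982, -0.189, -0.0], [-0.0, 0.0, -1.0]]
force: [-0.3, 0.1, -2.4]
opening: 0.0279
grip_force: 40.9
```

Call:
jog_arm(rows=[[0, 0, 0, 0, 0, 0], [0, 0, 0, 0, 0, 0], [0, 0, 0, 0, 0, 0]], grip=0.48)

```text
t: 4.3
ee_pos: [0.597, -0.2757, 0.027]
tcp_rot: [[0.189, 0.982, 0.0], [0.982, -0.189, -0.0], [-0.0, 0.0, -1.0]]
force: [-0.2, 0.7, 0.0]
opening: 0.0441
grip_force: 0.0
```

Call:
jog_arm(rows=[[0, 0, -0.15, 0, 0, 0], [0, 0, -0.35, 0, 0, 0], [0, 0, -0.45, 0, 0, 0], [0, 0, -0.45, 0, 0, 0], [0, 0, -0.45, 0, 0, 0]])

```text
t: 4.8
ee_pos: [0.5969, -0.2757, 0.117]
tcp_rot: [[0.189, 0.982, 0.001], [0.982, -0.189, -0.0], [-0.0, 0.001, -1.0]]
force: [0.4, -0.1, 0.2]
opening: 0.0443
grip_force: 0.0
```

```bash
python3 - <<'E'
from h import *
c=cap('wrist');P=wcloud(c);zm=c['z_map']
print(band(P,zm,.597,-.270,.033,.027,.04)[:2],band(P,zm,.597,-.270,.033,.009,.018)[:2])
E
python3 go.py .4005 .2003 .12 79.2
```

```text
(853, (array([ 0.5978, -0.2706]), 0.0149)) (1512, (array([ 0.5979, -0.2708]), 0.0251))
t4.8 p [ 0.5965 -0.2754  0.1162] th 79.1 F [-0.5  0.5 -1.4] open 0.044 grip 0.0 q6 -0.33
rows [2.151, -1.411, -0.017] [-0.0001, -0.0, -0.0002]
```

Call:
jog_arm(rows=[[0.845, -0.529, -0.02, 0, 0, 0], [0.845, -0.529, -0.02, 0, 0, 0], [0.845, -0.529, -0.02, 0, 0, 0], [0.845, -0.529, -0.02, 0, 0, 0], [0.845, -0.529, -0.02, 0, 0, 0]])

```text
t: 5.35
ee_pos: [0.521, -0.0848, 0.1197]
tcp_rot: [[0.185, 0.983, -0.005], [0.983, -0.185, 0.002], [0.001, -0.006, -1.0]]
force: [-0.5, -1.2, -0.3]
opening: 0.0444
grip_force: 0.0
```

Call:
jog_arm(rows=[[0.845, -0.529, -0.02, 0, 0, 0], [0.845, -0.529, -0.02, 0, 0, 0], [0.845, -0.529, -0.02, 0, 0, 0], [0.845, -0.529, -0.02, 0, 0, 0], [0.845, -0.529, -0.02, 0, 0, 0]])

```text
t: 5.85
ee_pos: [0.4496, 0.1003, 0.124]
tcp_rot: [[0.184, 0.983, -0.003], [0.983, -0.184, 0.0], [-0.0, -0.003, -1.0]]
force: [-0.1, -1.1, -0.5]
opening: 0.0447
grip_force: 0.0
```

Call:
jog_arm(rows=[[0.6, -0.37, 0.02, 0, 0, 0], [0.6, -0.37, 0.02, 0, 0, 0], [0.6, -0.37, 0.02, 0, 0, 0], [0.6, -0.37, 0.02, 0, 0, 0], [0.6, -0.37, 0.02, 0, 0, 0]])

```text
t: 6.35
ee_pos: [0.4024, 0.2282, 0.1202]
tcp_rot: [[0.187, 0.982, -0.001], [0.982, -0.187, -0.001], [-0.001, -0.001, -1.0]]
force: [0.3, 0.1, 0.2]
opening: 0.0445
grip_force: 0.0
```

Call:
jog_arm(rows=[[0, 0, 0, 0, 0, 0], [0, 0, 0, 0, 0, 0]])

```text
t: 6.55
ee_pos: [0.4032, 0.2269, 0.1207]
tcp_rot: [[0.19, 0.982, -0.0], [0.982, -0.19, -0.0], [-0.0, -0.0, -1.0]]
force: [0.5, -0.4, 0.4]
opening: 0.0445
grip_force: 0.0
```

```bash
python3 - <<'E'
from h import *
c=cap('wrist');P=wcloud(c);zm=c['z_map']
print(band(P,zm,.381,.283,.035,.026,.036)[:2],band(P,zm,.381,.283,.035,.006,.014)[:2])
E
python3 go.py .381 .283 .06 79.2
```

```text
(827, (array([0.3831, 0.2848]), 0.015)) (1548, (array([0.3831, 0.2846]), 0.0252))
t6.6 p [0.4032 0.227  0.1207] th 79.0 F [ 0.2 -0.1 -0.7] open 0.044 grip 0.0 q6 0.58
rows [0.254, -0.162, 0.304] [-0.0, 0.0, -0.0005]
```

Call:
jog_arm(rows=[[0.264, -0.154, 0.0, 0, 0, 0], [0.264, -0.154, 0.1, 0, 0, 0], [0.264, -0.154, 0.25, 0, 0, 0], [0.264, -0.154, 0.25, 0, 0, 0], [0.264, -0.154, 0.25, 0, 0, 0]])

```text
t: 7.1
ee_pos: [0.3825, 0.2849, 0.071]
tcp_rot: [[0.19, 0.982, -0.001], [0.982, -0.19, -0.001], [-0.001, -0.001, -1.0]]
force: [-0.3, -0.6, 0.7]
opening: 0.0442
grip_force: 0.0
```

```bash
python3 go.py .3831 .2847 .0225 79.2
```

```text
t7.1 p [0.3825 0.2849 0.071 ] th 79.1 F [-0.3 -0.6  0.7] open 0.044 grip 0.0 q6 0.71
rows [-0.0, 0.003, 0.243] [-0.0002, 0.0002, -0.0004]
```

Call:
jog_arm(rows=[[0, 0.003, 0.12, 0, 0, 0], [0, 0.003, 0.2, 0, 0, 0], [0, 0.003, 0.24, 0, 0, 0], [0, 0.003, 0.24, 0, 0, 0], [0, 0.003, 0.24, 0, 0, 0]])

```text
t: 7.6
ee_pos: [0.3835, 0.2856, 0.0238]
tcp_rot: [[0.189, 0.982, 0.001], [0.982, -0.189, 0.0], [0.001, 0.001, -1.0]]
force: [-0.5, 1.0, 0.5]
opening: 0.0446
grip_force: 0.0
```

Call:
jog_arm(rows=[[0, 0, 0, 0, 0, 0], [0, 0, 0, 0, 0, 0], [0, 0, 0, 0, 0, 0]], grip=1)

```text
t: 7.9
ee_pos: [0.3835, 0.2857, 0.0239]
tcp_rot: [[0.188, 0.982, 0.001], [0.982, -0.188, 0.001], [0.001, 0.001, -1.0]]
force: [0.5, -2.7, 11.3]
opening: 0.0277
grip_force: 38.7
```

Call:
jog_arm(rows=[[0, 0, -0.2, 0, 0, 0], [0, 0, -0.4, 0, 0, 0], [0, 0, -0.5, 0, 0, 0], [0, 0, -0.5, 0, 0, 0], [0, 0, -0.5, 0, 0, 0]])

```text
t: 8.4
ee_pos: [0.383, 0.2855, 0.123]
tcp_rot: [[0.189, 0.982, 0.001], [0.982, -0.189, 0.0], [0.001, 0.001, -1.0]]
force: [-0.6, -0.5, -2.7]
opening: 0.0274
grip_force: 41.8
```

```bash
python3 go.py .6088 -.2051 .12 79.2
```

```text
t8.4 p [0.383  0.2855 0.123 ] th 79.1 F [-0.6 -0.5 -2.7] open 0.027 grip 41.8 q6 0.71
rows [-2.196, 1.571, 0.015] [0.0001, -0.0001, -0.0002]
```

Call:
jog_arm(rows=[[-0.74, 0.53, 0, 0, 0, 0], [-0.74, 0.53, 0, 0, 0, 0], [-0.74, 0.53, 0, 0, 0, 0], [-0.74, 0.53, 0, 0, 0, 0], [-0.74, 0.53, 0, 0, 0, 0]])

```text
t: 8.9
ee_pos: [0.4603, 0.117, 0.1216]
tcp_rot: [[0.192, 0.981, -0.001], [0.981, -0.192, -0.001], [-0.001, -0.001, -1.0]]
force: [0.4, 0.3, -1.8]
opening: 0.0276
grip_force: 41.8
```

Call:
jog_arm(rows=[[-0.74, 0.53, 0, 0, 0, 0], [-0.74, 0.53, 0, 0, 0, 0], [-0.74, 0.53, 0, 0, 0, 0], [-0.74, 0.53, 0, 0, 0, 0], [-0.74, 0.53, 0, 0, 0, 0]])

```text
t: 9.4
ee_pos: [0.5367, -0.0482, 0.1215]
tcp_rot: [[0.192, 0.981, -0.0], [0.981, -0.192, -0.0], [-0.0, -0.0, -1.0]]
force: [-0.4, 0.6, -3.6]
opening: 0.0277
grip_force: 41.8
```

Call:
jog_arm(rows=[[-0.7, 0.5, 0, 0, 0, 0], [-0.7, 0.5, 0, 0, 0, 0], [-0.7, 0.5, 0, 0, 0, 0], [-0.7, 0.5, 0, 0, 0, 0], [-0.7, 0.5, 0, 0, 0, 0]])

```text
t: 9.9
ee_pos: [0.6078, -0.2033, 0.1211]
tcp_rot: [[0.191, 0.982, -0.001], [0.982, -0.191, 0.0], [0.0, -0.001, -1.0]]
force: [-0.7, 0.8, -2.2]
opening: 0.0272
grip_force: 41.8
```

Call:
jog_arm(rows=[[0, 0, 0, 0, 0, 0], [0, 0, 0, 0, 0, 0]])

```text
t: 10.1
ee_pos: [0.6064, -0.1998, 0.1219]
tcp_rot: [[0.188, 0.982, -0.002], [0.982, -0.188, 0.001], [0.001, -0.002, -1.0]]
force: [-0.5, 0.2, -2.2]
opening: 0.0273
grip_force: 41.8
```

```bash
python3 go.py .6088 -.2051 .06 79.2
```

```text
t10.1 p [ 0.6064 -0.1998  0.1219] th 79.2 F [-0.5  0.2 -2.2] open 0.027 grip 41.8 q6 -0.22
rows [-0.024, 0.018, 0.31] [-0.0003, -0.0001, -0.0]
```

Call:
jog_arm(rows=[[-0.024, 0.018, 0.12, 0, 0, 0], [-0.024, 0.018, 0.25, 0, 0, 0], [-0.024, 0.018, 0.35, 0, 0, 0], [-0.024, 0.018, 0.42, 0, 0, 0], [-0.024, 0.018, 0.46, 0, 0, 0]])

```text
t: 10.6
ee_pos: [0.6093, -0.2057, 0.0297]
tcp_rot: [[0.188, 0.982, -0.001], [0.982, -0.188, 0.001], [0.0, -0.002, -1.0]]
force: [-0.6, 0.1, -2.6]
opening: 0.0275
grip_force: 41.8
```

Call:
jog_arm(rows=[[0, 0, 0, 0, 0, 0], [0, 0, 0, 0, 0, 0]])

```text
t: 10.8
ee_pos: [0.6102, -0.2068, 0.0316]
tcp_rot: [[0.188, 0.982, 0.001], [0.982, -0.188, -0.0], [-0.0, 0.001, -1.0]]
force: [0.3, 0.5, -2.7]
opening: 0.0273
grip_force: 41.7
```

Call:
jog_arm(rows=[[0, 0, 0.01, 0, 0, 0], [0, 0, 0.021, 0, 0, 0], [0, 0, 0.021, 0, 0, 0], [0, 0, 0.021, 0, 0, 0]])

```text
t: 11.2
ee_pos: [0.6101, -0.207, 0.027]
tcp_rot: [[0.189, 0.982, 0.001], [0.982, -0.189, -0.0], [-0.0, 0.001, -1.0]]
force: [0.7, -0.8, 1.0]
opening: 0.0276
grip_force: 42.1
```

Call:
jog_arm(rows=[[0, 0, 0, 0, 0, 0], [0, 0, 0, 0, 0, 0], [0, 0, 0, 0, 0, 0]], grip=0.46)

```text
t: 11.5
ee_pos: [0.6099, -0.2069, 0.0268]
tcp_rot: [[0.189, 0.982, 0.0], [0.982, -0.189, -0.0], [-0.0, 0.0, -1.0]]
force: [-0.3, 0.2, -0.1]
opening: 0.0465
grip_force: 0.0
```

Call:
jog_arm(rows=[[0, 0, -0.15, 0, 0, 0], [0, 0, -0.35, 0, 0, 0], [0, 0, -0.45, 0, 0, 0], [0, 0, -0.45, 0, 0, 0], [0, 0, -0.45, 0, 0, 0]])

```text
t: 12.0
ee_pos: [0.6098, -0.2068, 0.1167]
tcp_rot: [[0.189, 0.982, 0.0], [0.982, -0.189, -0.0], [-0.0, 0.0, -1.0]]
force: [-1.3, 0.5, -0.4]
opening: 0.0459
grip_force: 0.0
```

```bash
python3 - <<'E'
from h import *
c=cap('wrist');P=wcloud(c);zm=c['z_map']
cv2.imwrite('pics/w3.png',c['img'][:,:,::-1])
print(band(P,zm,.610,-.206,.033,.027,.04)[:2],band(P,zm,.61,-.206,.033,.009,.018)[:2])
E
python3 go.py .4005 .2003 .12 90
```

```text
(840, (array([ 0.61  , -0.2081]), 0.015)) (1486, (array([ 0.6099, -0.2085]), 0.0251))
t12.1 p [ 0.6094 -0.2066  0.116 ] th 79.1 F [ 0.   0.5 -0.2] open 0.046 grip 0.0 q6 -0.23
rows [1.801, -1.409, -0.018] [-0.0002, -0.0001, -0.0302]
```

View pics/w3.png

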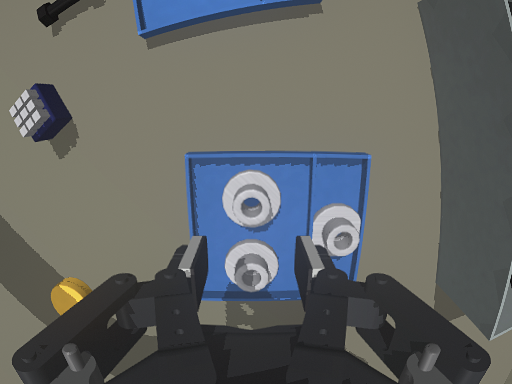

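Both collars stand flat in the flanged tray, at (250,200) and (250,265). Next is the sleeve.

Call:
jog_arm(rows=[[0.84, -0.66, -0.02, 0, 0, 0], [0.84, -0.66, -0.02, 0, 0, 0], [0.84, -0.66, -0.02, 0, 0, 0], [0.84, -0.66, -0.02, 0, 0, 0], [0.84, -0.66, -0.02, 0, 0, 0]], grip=0.4)

```text
t: 12.55
ee_pos: [0.5081, -0.0135, 0.1196]
tcp_rot: [[0.186, 0.982, -0.005], [0.982, -0.186, 0.001], [0.0, -0.005, -1.0]]
force: [0.1, -0.5, -0.0]
opening: 0.0511
grip_force: 0.0
```

Call:
jog_arm(rows=[[0.84, -0.66, -0.02, 0, 0, 0], [0.84, -0.66, -0.02, 0, 0, 0], [0.84, -0.66, -0.02, 0, 0, 0], [0.84, -0.66, -0.02, 0, 0, 0], [0.84, -0.66, -0.02, 0, 0, 0]])

```text
t: 13.05
ee_pos: [0.4112, 0.1755, 0.1239]
tcp_rot: [[0.186, 0.983, -0.003], [0.983, -0.186, -0.0], [-0.001, -0.002, -1.0]]
force: [0.7, 0.2, 0.6]
opening: 0.0512
grip_force: 0.0
```

Call:
jog_arm(rows=[[0, 0, 0, 0, 0, 0], [0, 0, 0, 0, 0, 0]])

```text
t: 13.25
ee_pos: [0.4144, 0.1725, 0.1243]
tcp_rot: [[0.188, 0.982, -0.0], [0.982, -0.188, -0.0], [-0.0, -0.0, -1.0]]
force: [0.8, -0.4, 0.1]
opening: 0.0511
grip_force: 0.0
```

```bash
python3 - <<'E'
from h import *
c=cap('wrist');P=wcloud(c);zm=c['z_map']
print(band(P,zm,.4015,.2015,.03,.028,.04)[:2])
E
python3 go.py .402 .202 .06 79.2
```

```text
(1156, (array([0.4028, 0.2013]), 0.0183))
t13.3 p [0.4146 0.1721 0.1243] th 79.1 F [-0.5 -0.8 -0.7] open 0.051 grip 0.0 q6 0.45
rows [0.135, -0.09, 0.322] [-0.0, 0.0001, -0.0003]
```

Call:
jog_arm(rows=[[0.132, -0.086, 0, 0, 0, 0], [0.132, -0.086, 0.15, 0, 0, 0], [0.132, -0.086, 0.25, 0, 0, 0], [0.132, -0.086, 0.25, 0, 0, 0], [0.132, -0.086, 0.25, 0, 0, 0]])

```text
t: 13.8
ee_pos: [0.4025, 0.2012, 0.0748]
tcp_rot: [[0.19, 0.982, -0.001], [0.982, -0.19, -0.0], [-0.001, -0.001, -1.0]]
force: [0.6, 0.3, 0.2]
opening: 0.051
grip_force: 0.0
```

```bash
python3 go.py .4028 .2013 .018 79.2
```

```text
t13.8 p [0.4025 0.2012 0.0748] th 79.0 F [0.6 0.3 0.2] open 0.051 grip 0.0 q6 0.52
rows [0.001, 0.002, 0.284] [-0.0001, 0.0001, -0.0004]
```

Call:
jog_arm(rows=[[0, 0, 0.12, 0, 0, 0], [0, 0, 0.2, 0, 0, 0], [0, 0, 0.27, 0, 0, 0], [0, 0, 0.28, 0, 0, 0], [0, 0, 0.28, 0, 0, 0]])

```text
t: 14.3
ee_pos: [0.4026, 0.2019, 0.0193]
tcp_rot: [[0.189, 0.982, 0.0], [0.982, -0.189, 0.0], [0.0, 0.0, -1.0]]
force: [0.1, 1.0, -0.3]
opening: 0.0513
grip_force: 0.0
```

Call:
jog_arm(rows=[[0, 0, 0, 0, 0, 0], [0, 0, 0, 0, 0, 0], [0, 0, 0, 0, 0, 0]], grip=1)

```text
t: 14.6
ee_pos: [0.4027, 0.2022, 0.0199]
tcp_rot: [[0.188, 0.982, 0.002], [0.982, -0.188, 0.001], [0.001, 0.002, -1.0]]
force: [-1.7, -2.5, 10.0]
opening: 0.0349
grip_force: 38.7
```

Call:
jog_arm(rows=[[0, 0, -0.2, 0, 0, 0], [0, 0, -0.4, 0, 0, 0], [0, 0, -0.5, 0, 0, 0], [0, 0, -0.5, 0, 0, 0], [0, 0, -0.5, 0, 0, 0]])

```text
t: 15.1
ee_pos: [0.4021, 0.2021, 0.119]
tcp_rot: [[0.189, 0.982, 0.001], [0.982, -0.189, 0.0], [0.001, 0.001, -1.0]]
force: [-0.8, -0.3, -2.5]
opening: 0.0348
grip_force: 41.2
```

```bash
python3 go.py .596 .0168 .12 79.2
```

```text
t15.1 p [0.4021 0.2021 0.119 ] th 79.1 F [-0.8 -0.3 -2.5] open 0.035 grip 41.2 q6 0.52
rows [-0.727, 1.127, -0.004] [0.0002, -0.0001, -0.0002]
```

Call:
jog_arm(rows=[[-0.64, 1.0, 0, 0, 0, 0], [-0.64, 1.0, 0, 0, 0, 0], [-0.64, 1.0, 0, 0, 0, 0], [-0.64, 1.0, 0, 0, 0, 0], [-0.64, 1.0, 0, 0, 0, 0]])

```text
t: 15.6
ee_pos: [0.5756, 0.0363, 0.117]
tcp_rot: [[0.19, 0.982, -0.001], [0.982, -0.19, -0.0], [-0.0, -0.001, -1.0]]
force: [0.7, 0.2, -1.0]
opening: 0.035
grip_force: 41.2
```

Call:
jog_arm(rows=[[0, 0, 0, 0, 0, 0], [0, 0, 0, 0, 0, 0]])

```text
t: 15.8
ee_pos: [0.5736, 0.038, 0.1169]
tcp_rot: [[0.19, 0.982, -0.003], [0.982, -0.19, 0.0], [-0.0, -0.003, -1.0]]
force: [-0.0, 0.2, -2.1]
opening: 0.0346
grip_force: 41.3
```

```bash
python3 go.py .596 .0168 .05 79.2;  python3 - <<'E'
from h import *
c=cap('wrist');P=wcloud(c);zm=c['z_map']
hsv=cv2.cvtColor(c['img'],cv2.COLOR_RGB2HSV);b=cv2.inRange(hsv,(100,120,60),(122,255,255))>0
m=b&(zm>.05)&(np.hypot(P[...,0]-.62,P[...,1]-.017)<.11)&(P[...,2]<.025)
print(cv2.minAreaRect(P[m][:,:2].astype(np.float32)))
E
```

```text
t15.8 p [0.5736 0.038  0.1169] th 79.0 F [-0.   0.2 -2.1] open 0.035 grip 41.3 q6 0.15
rows [-0.083, 0.131, 0.334] [-0.0004, 0.0001, -0.0004]
((0.6225565671920776, 0.014113448560237885), (0.15507511794567108, 0.15132661163806915), 0.3745046555995941)
```

Call:
jog_arm(rows=[[-0.083, 0.131, 0.1, 0, 0, 0], [-0.083, 0.131, 0.25, 0, 0, 0], [-0.083, 0.131, 0.35, 0, 0, 0], [-0.083, 0.131, 0.42, 0, 0, 0], [-0.083, 0.131, 0.455, 0, 0, 0]])

```text
t: 16.35
ee_pos: [0.5956, 0.0183, 0.0263]
tcp_rot: [[0.188, 0.982, -0.002], [0.982, -0.188, 0.0], [-0.0, -0.002, -1.0]]
force: [0.5, 0.4, -1.6]
opening: 0.0344
grip_force: 41.2
```

Call:
jog_arm(rows=[[0, 0, 0, 0, 0, 0], [0, 0, 0, 0, 0, 0]])

```text
t: 16.55
ee_pos: [0.5971, 0.0177, 0.0283]
tcp_rot: [[0.188, 0.982, 0.001], [0.982, -0.188, -0.0], [0.0, 0.001, -1.0]]
force: [-0.5, -0.5, -2.0]
opening: 0.0347
grip_force: 41.2
```

Call:
jog_arm(rows=[[0, 0, 0.012, 0, 0, 0], [0, 0, 0.025, 0, 0, 0], [0, 0, 0.025, 0, 0, 0], [0, 0, 0.025, 0, 0, 0]])

```text
t: 16.95
ee_pos: [0.5972, 0.0174, 0.023]
tcp_rot: [[0.189, 0.982, 0.001], [0.982, -0.189, -0.0], [0.0, 0.001, -1.0]]
force: [1.5, 0.4, 0.8]
opening: 0.0349
grip_force: 41.5
```

Call:
jog_arm(rows=[[0, 0, 0, 0, 0, 0], [0, 0, 0, 0, 0, 0], [0, 0, 0, 0, 0, 0]], grip=0.4)

```text
t: 17.25
ee_pos: [0.5969, 0.0174, 0.0227]
tcp_rot: [[0.189, 0.982, -0.0], [0.982, -0.189, 0.0], [-0.0, -0.0, -1.0]]
force: [-1.1, 0.2, 0.2]
opening: 0.051
grip_force: 0.0
```

Call:
jog_arm(rows=[[0, 0, -0.15, 0, 0, 0], [0, 0, -0.35, 0, 0, 0], [0, 0, -0.5, 0, 0, 0], [0, 0, -0.5, 0, 0, 0], [0, 0, -0.5, 0, 0, 0]])

```text
t: 17.75
ee_pos: [0.5971, 0.0174, 0.1231]
tcp_rot: [[0.189, 0.982, 0.001], [0.982, -0.189, -0.0], [0.0, 0.001, -1.0]]
force: [-0.6, 0.0, -1.9]
opening: 0.0514
grip_force: 0.0
```

```bash
python3 go.py .47 .075 .14 101;  python3 - <<'E'
from h import *
c=cap('wrist');P=wcloud(c);zm=c['z_map']
print(band(P,zm,.597,.018,.03,.03,.043)[:2], np.median(P[(zm>.05)&(np.hypot(P[...,0]-.597,P[...,1]-.018)<.02)&(P[...,2]>.03)][:,2]))
E
```

```text
t17.8 p [0.5971 0.0174 0.1231] th 79.1 F [-0.6  0.  -1.9] open 0.051 grip 0.0 q6 0.12
rows [0.163, -0.678, -0.085] [0.0002, 0.0, -0.0608]
(1166, (array([0.5971, 0.0168]), 0.0178)) 0.19779701864024005
```

Call:
jog_arm(rows=[[0.163, -0.678, -0.05, 0, 0, -0.061], [0.163, -0.678, -0.05, 0, 0, -0.061], [0.163, -0.678, -0.05, 0, 0, -0.061], [0.163, -0.678, -0.05, 0, 0, -0.061], [0.163, -0.678, -0.05, 0, 0, -0.061]], grip=0.6)

```text
t: 18.3
ee_pos: [0.4691, 0.0753, 0.1321]
tcp_rot: [[-0.193, 0.981, -0.001], [0.981, 0.193, -0.0], [0.0, -0.001, -1.0]]
force: [0.8, -0.3, 0.4]
opening: 0.0342
grip_force: 0.0
```

Call:
jog_arm(rows=[[0, 0, 0, 0, 0, 0], [0, 0, 0, 0, 0, 0]])

```text
t: 18.5
ee_pos: [0.4707, 0.0747, 0.1323]
tcp_rot: [[-0.191, 0.982, -0.0], [0.982, 0.191, -0.0], [-0.0, -0.0, -1.0]]
force: [0.6, -0.4, -0.3]
opening: 0.0339
grip_force: 0.0
```

```bash
python3 - <<'E'
from h import *
c=cap('wrist');P=wcloud(c);zm=c['z_map']
cv2.imwrite('pics/w4.png',c['img'][:,:,::-1])
for n,x,y in(('bo1',.467,.101),('bo2',.4785,.0145)):
    m=(zm>.05)&(np.hypot(P[...,0]-x,P[...,1]-y)<.045)&(P[...,2]>.005)&(P[...,2]<.03)
    p=P[m];print(n,cv2.minAreaRect(p[:,:2].astype(np.float32)),p[:,2].max())
    r=cv2.minAreaRect(p[:,:2].astype(np.float32)); b=cv2.boxPoints(r)
    e=[b[1]-b[0],b[2]-b[1]];e=max(e,key=np.linalg.norm);e=e/np.linalg.norm(e)
    s=(p[:,:2]-r[0])@e; hi=np.abs((p[:,:2]-r[0])@np.array([-e[1],e[0]]))
    # widths along axis
    for k in range(-33,34,4):
        q=(abs(s*1e3-k)<2); print(k,round(hi[q].max()*1e3,1) if q.any() else None,end=' ')
    print('dir',np.round(e,3))
E
python3 go.py .467 .1 .12 101
```

```text
bo1 ((0.4689091444015503, 0.10055041313171387), (0.025067616254091263, 0.06643660366535187), 10.618680953979492) 0.023923737196011985
-33 7.1 -29 12.4 -25 12.5 -21 12.5 -17 12.5 -13 6.5 -9 6.6 -5 6.6 -1 6.7 3 6.7 7 6.8 11 6.9 15 6.3 19 6.3 23 12.5 27 12.5 31 12.5 dir [ 0.184 -0.983]
bo2 ((0.4825958013534546, 0.015237398445606232), (0.06136202812194824, 0.025090644136071205), 9.511363983154297) 0.023699611229290124
-33 None -29 12.5 -25 12.0 -21 6.7 -17 6.9 -13 7.0 -9 6.6 -5 7.2 -1 7.2 3 6.5 7 7.2 11 6.8 15 12.4 19 11.8 23 12.5 27 12.5 31 6.5 dir [0.986 0.165]
t18.6 p [0.4706 0.0746 0.1323] th 101.0 F [-0.6 -0.1  0. ] open 0.034 grip 0.0 q6 -0.16
rows [0.128, 0.006, 0.062] [-0.0, 0.0, 0.0001]
```

View pics/w4.png

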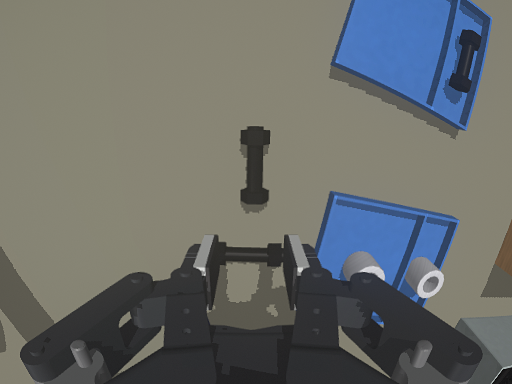

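The bolt at (255,165) lies in line with the tool. The sleeve stands in its tray at (362,267), and bolt b is under the fingers at (250,253).

Call:
jog_arm(rows=[[0.116, 0.016, 0, 0, 0, 0.001], [0.116, 0.016, 0.2, 0, 0, 0.001], [0.116, 0.016, 0.38, 0, 0, 0.001], [0.116, 0.016, 0.4, 0, 0, 0.001], [0.116, 0.016, 0.4, 0, 0, 0.001]])

```text
t: 19.05
ee_pos: [0.4683, 0.0981, 0.0523]
tcp_rot: [[-0.186, 0.983, -0.002], [0.983, 0.186, -0.0], [0.0, -0.002, -1.0]]
force: [0.3, 0.6, 0.5]
opening: 0.0341
grip_force: 0.0
```

```bash
python3 go.py .4694 .098 .011 100.6
```

```text
t19.1 p [0.4683 0.0981 0.0523] th 100.7 F [0.3 0.6 0.5] open 0.034 grip 0.0 q6 -0.11
rows [-0.002, 0.006, 0.207] [-0.0003, -0.0, 0.0003]
```

Call:
jog_arm(rows=[[0, 0.003, 0.1, 0, 0, 0], [0, 0.003, 0.17, 0, 0, 0], [0, 0.003, 0.2, 0, 0, 0], [0, 0.003, 0.2, 0, 0, 0], [0, 0.003, 0.2, 0, 0, 0]])

```text
t: 19.55
ee_pos: [0.4698, 0.0985, 0.0137]
tcp_rot: [[-0.186, 0.983, 0.001], [0.983, 0.186, 0.0], [-0.0, 0.001, -1.0]]
force: [-0.1, -1.0, -0.2]
opening: 0.0345
grip_force: 0.0
```

Call:
jog_arm(rows=[[0, 0, 0, 0, 0, 0], [0, 0, 0, 0, 0, 0], [0, 0, 0, 0, 0, 0]], grip=1)

```text
t: 19.85
ee_pos: [0.4696, 0.0985, 0.0135]
tcp_rot: [[-0.186, 0.983, 0.001], [0.983, 0.186, 0.0], [-0.0, 0.001, -1.0]]
force: [-0.5, 0.6, 11.1]
opening: 0.012
grip_force: 39.0
```

Call:
jog_arm(rows=[[0, 0, -0.2, 0, 0, 0], [0, 0, -0.4, 0, 0, 0], [0, 0, -0.5, 0, 0, 0], [0, 0, -0.5, 0, 0, 0], [0, 0, -0.5, 0, 0, 0]])

```text
t: 20.35
ee_pos: [0.4692, 0.0985, 0.1128]
tcp_rot: [[-0.186, 0.983, 0.001], [0.983, 0.186, 0.0], [-0.0, 0.001, -1.0]]
force: [0.7, 0.4, -1.6]
opening: 0.0122
grip_force: 39.9
```

Call:
jog_arm(rows=[[0.8, 0.7, -0.05, 0, 0, -0.1995], [0.8, 0.7, -0.05, 0, 0, -0.1995], [0.8, 0.7, -0.05, 0, 0, -0.1995], [0.8, 0.7, -0.05, 0, 0, -0.1995], [0.8, 0.7, -0.05, 0, 0, -0.1995]])

```text
t: 20.85
ee_pos: [0.5785, 0.2858, 0.1211]
tcp_rot: [[-0.811, 0.585, 0.0], [0.585, 0.811, 0.001], [0.0, 0.001, -1.0]]
force: [0.3, -0.9, -1.2]
opening: 0.0119
grip_force: 40.0
```

```bash
python3 go.py .584 .2944 .12 172.5
```

```text
t20.9 p [0.5785 0.2858 0.1211] th 144.2 F [ 0.3 -0.9 -1.2] open 0.012 grip 40.0 q6 -0.58
rows [0.003, 0.051, 0.005] [0.0001, 0.0, -0.0787]
```

Call:
jog_arm(rows=[[0, 0.05, 0, 0, 0, -0.079], [0, 0.05, 0, 0, 0, -0.079], [0, 0.05, 0, 0, 0, -0.079], [0, 0.05, 0, 0, 0, -0.079], [0, 0.05, 0, 0, 0, -0.079]])

```text
t: 21.35
ee_pos: [0.5821, 0.2896, 0.1208]
tcp_rot: [[-0.991, 0.136, -0.003], [0.136, 0.991, -0.001], [0.002, -0.001, -1.0]]
force: [-0.4, 0.1, -1.0]
opening: 0.012
grip_force: 40.0
```

Call:
jog_arm(rows=[[0, 0, 0, 0, 0, 0], [0, 0, 0, 0, 0, 0]])

```text
t: 21.55
ee_pos: [0.5825, 0.2897, 0.122]
tcp_rot: [[-0.99, 0.138, -0.001], [0.138, 0.99, -0.0], [0.001, -0.001, -1.0]]
force: [-1.2, 0.6, -1.2]
opening: 0.0119
grip_force: 40.0
```

```bash
python3 go.py .584 .2944 .02 172.5;  python3 - <<'E'
from h import *
c=cap('wrist');P=wcloud(c);zm=c['z_map']
cv2.imwrite('pics/w5.png',c['img'][:,:,::-1])
hsv=cv2.cvtColor(c['img'],cv2.COLOR_RGB2HSV);b=cv2.inRange(hsv,(100,120,60),(122,255,255))>0
m=b&(zm>.05)&(np.hypot(P[...,0]-.602,P[...,1]-.262)<.115)&(P[...,2]<.025)
print(cv2.minAreaRect(P[m][:,:2].astype(np.float32)))
E
```

```text
t21.6 p [0.5825 0.2897 0.122 ] th 172.1 F [-1.2  0.6 -1.2] open 0.012 grip 40.0 q6 -1.06
rows [-0.004, 0.024, 0.51] [-0.0001, -0.0001, -0.0012]
((0.597394585609436, 0.26176419854164124), (0.1485508531332016, 0.14259910583496094), 82.52715301513672)
```

View pics/w5.png

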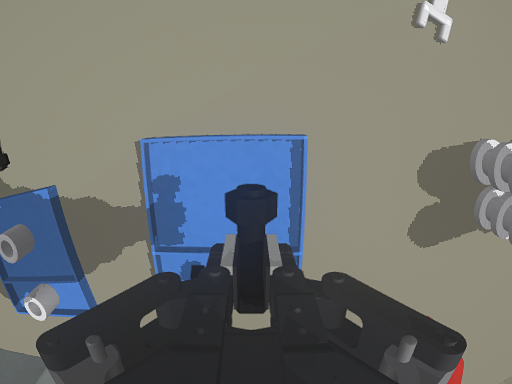

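The bolt at (252,240) is held level and in line with the bay. The edges at (143,138) and (305,136) match the tray. I'll lower it.

Call:
jog_arm(rows=[[-0.004, 0.02, 0.15, 0, 0, -0.001], [-0.004, 0.02, 0.3, 0, 0, -0.001], [-0.004, 0.02, 0.42, 0, 0, -0.001], [-0.004, 0.02, 0.48, 0, 0, -0.001], [-0.004, 0.02, 0.505, 0, 0, -0.001]])

```text
t: 22.1
ee_pos: [0.5837, 0.2935, 0.0207]
tcp_rot: [[-0.991, 0.131, -0.001], [0.131, 0.991, -0.001], [0.001, -0.001, -1.0]]
force: [-0.1, -0.0, -1.1]
opening: 0.0121
grip_force: 40.0
```

Call:
jog_arm(rows=[[0, 0, 0, 0, 0, 0], [0, 0, 0, 0, 0, 0]])

```text
t: 22.3
ee_pos: [0.5848, 0.2939, 0.0228]
tcp_rot: [[-0.991, 0.131, 0.001], [0.131, 0.991, 0.001], [-0.001, 0.001, -1.0]]
force: [-1.0, 0.1, -1.3]
opening: 0.0121
grip_force: 40.0
```

Call:
jog_arm(rows=[[0, 0, 0.015, 0, 0, 0], [0, 0, 0.03, 0, 0, 0], [0, 0, 0.03, 0, 0, 0], [0, 0, 0.03, 0, 0, 0]])

```text
t: 22.7
ee_pos: [0.5847, 0.2939, 0.0166]
tcp_rot: [[-0.991, 0.13, 0.001], [0.13, 0.991, 0.001], [-0.001, 0.001, -1.0]]
force: [-1.5, -0.7, 9.1]
opening: 0.0123
grip_force: 41.0
```

Call:
jog_arm(rows=[[0, 0, 0, 0, 0, 0], [0, 0, 0, 0, 0, 0], [0, 0, 0, 0, 0, 0]], grip=0.65)

```text
t: 23.0
ee_pos: [0.5842, 0.2937, 0.0157]
tcp_rot: [[-0.991, 0.13, 0.0], [0.13, 0.991, 0.0], [-0.0, 0.0, -1.0]]
force: [-0.6, 0.7, -0.4]
opening: 0.0301
grip_force: 0.0
```

Call:
jog_arm(rows=[[0, 0, -0.15, 0, 0, 0], [0, 0, -0.35, 0, 0, 0], [0, 0, -0.52, 0, 0, 0], [0, 0, -0.52, 0, 0, 0], [0, 0, -0.52, 0, 0, 0]])

```text
t: 23.5
ee_pos: [0.5844, 0.2938, 0.1203]
tcp_rot: [[-0.991, 0.13, 0.001], [0.13, 0.991, 0.001], [-0.001, 0.001, -1.0]]
force: [-0.2, 0.3, -0.1]
opening: 0.0302
grip_force: 0.0
```

```bash
python3 - <<'E'
from h import *
c=cap('wrist');P=wcloud(c);zm=c['z_map']
m=(zm>.05)&(np.hypot(P[...,0]-.5825,P[...,1]-.2943)<.038)&(P[...,2]>.018)&(P[...,2]<.06)
p=P[m];print(cv2.minAreaRect(p[:,:2].astype(np.float32)),np.percentile(p[:,2],[50,98,100]))
E
python3 go.py .53 .022 .125 189.5
```

```text
((0.5818504691123962, 0.29321736097335815), (0.021883051842451096, 0.06583220511674881), 82.12458801269531) [0.02103715 0.02605263 0.02716485]
t23.6 p [0.5839 0.2935 0.1193] th 172.5 F [-0.   0.2  0.3] open 0.030 grip 0.0 q6 -1.07
rows [0.09, -1.381, -0.028] [-0.0, -0.0001, -0.0472]
```

Call:
jog_arm(rows=[[0.045, -0.69, -0.03, 0, 0, -0.047], [0.045, -0.69, -0.03, 0, 0, -0.047], [0.045, -0.69, -0.03, 0, 0, -0.047], [0.045, -0.69, -0.03, 0, 0, -0.047], [0.045, -0.69, -0.03, 0, 0, -0.047]])

```text
t: 24.05
ee_pos: [0.5567, 0.1572, 0.1247]
tcp_rot: [[-0.987, -0.162, -0.002], [-0.162, 0.987, -0.0], [0.002, 0.0, -1.0]]
force: [-0.8, 0.4, 0.5]
opening: 0.0297
grip_force: 0.0
```

```bash
python3 go.py .53 .022 .125 189.5
```

```text
t24.1 p [0.5567 0.1572 0.1247] th -170.7 F [-0.8  0.4  0.5] open 0.030 grip 0.0 q6 -1.56
rows [0.241, -0.645, -0.001] [0.0, -0.0003, -0.0005]
```

Call:
jog_arm(rows=[[0.241, -0.645, 0, 0, 0, 0], [0.241, -0.645, 0, 0, 0, 0], [0.241, -0.645, 0, 0, 0, 0], [0.241, -0.645, 0, 0, 0, 0], [0.241, -0.645, 0, 0, 0, 0]])

```text
t: 24.55
ee_pos: [0.531, 0.0231, 0.1251]
tcp_rot: [[-0.987, -0.163, -0.001], [-0.163, 0.987, 0.0], [0.001, 0.0, -1.0]]
force: [-0.6, 0.1, -0.5]
opening: 0.0298
grip_force: 0.0
```

Call:
jog_arm(rows=[[0, 0, 0, 0, 0, 0], [0, 0, 0, 0, 0, 0]])

```text
t: 24.75
ee_pos: [0.5311, 0.0242, 0.1254]
tcp_rot: [[-0.986, -0.165, -0.0], [-0.165, 0.986, 0.0], [0.0, 0.0, -1.0]]
force: [0.7, -0.7, -0.0]
opening: 0.03
grip_force: 0.0
```

```bash
python3 - <<'E'
from h import *
c=cap('wrist');P=wcloud(c);zm=c['z_map']
x,y=.479,.0148
m=(zm>.05)&(np.hypot(P[...,0]-x,P[...,1]-y)<.045)&(P[...,2]>.005)&(P[...,2]<.03)
p=P[m];r=cv2.minAreaRect(p[:,:2].astype(np.float32));print(r,p[:,2].max())
b=cv2.boxPoints(r);e=max([b[1]-b[0],b[2]-b[1]],key=np.linalg.norm);e=e/np.linalg.norm(e)
s=(p[:,:2]-r[0])@e;h=np.abs((p[:,:2]-r[0])@np.array([-e[1],e[0]]))
for k in range(-33,34,4):
    q=(abs(s*1e3-k)<2);print(k,round(h[q].max()*1e3,1) if q.any() else None,end=' ')
print('dir',np.round(e,3))
E
python3 go.py .479 .0148 .06 189.5
```

```text
((0.4809921979904175, 0.014257367700338364), (0.06609220802783966, 0.024813970550894737), 9.06382942199707) 0.024007742665372173
-33 12.4 -29 12.4 -25 12.4 -21 6.7 -17 6.7 -13 6.7 -9 6.8 -5 7.3 -1 7.3 3 7.3 7 6.4 11 6.4 15 6.4 19 12.4 23 12.4 27 12.4 31 12.4 dir [0.988 0.158]
t24.8 p [0.531  0.024  0.1255] th -170.5 F [-0.8  0.6 -0.1] open 0.030 grip 0.0 q6 -1.80
rows [0.264, -0.003, 0.327] [0.0, -0.0, 0.0]
```

Call:
jog_arm(rows=[[0.267, -0.006, 0, 0, 0, 0.001], [0.267, -0.006, 0.15, 0, 0, 0.001], [0.267, -0.006, 0.35, 0, 0, 0.001], [0.267, -0.006, 0.37, 0, 0, 0.001], [0.267, -0.006, 0.37, 0, 0, 0.001]])

```text
t: 25.3
ee_pos: [0.4781, 0.0134, 0.0515]
tcp_rot: [[-0.987, -0.158, -0.002], [-0.158, 0.987, 0.0], [0.002, 0.001, -1.0]]
force: [-0.0, -0.1, -0.0]
opening: 0.0296
grip_force: 0.0
```

Call:
jog_arm(rows=[[0, 0, 0, 0, 0, 0]])

```text
t: 25.4
ee_pos: [0.4792, 0.0132, 0.0528]
tcp_rot: [[-0.987, -0.158, 0.001], [-0.158, 0.987, -0.0], [-0.001, -0.0, -1.0]]
force: [0.4, 1.3, 0.1]
opening: 0.0299
grip_force: 0.0
```

```bash
python3 go.py .4785 .0139 .0125 189.1
```

```text
t25.4 p [0.4792 0.0132 0.0528] th -170.9 F [0.4 1.3 0.1] open 0.030 grip 0.0 q6 -1.83
rows [0.003, 0.004, 0.201] [-0.0, 0.0002, -0.0]
```

Call:
jog_arm(rows=[[0.003, 0.004, 0.1, 0, 0, 0], [0.003, 0.004, 0.17, 0, 0, 0], [0.003, 0.004, 0.2, 0, 0, 0], [0.003, 0.004, 0.2, 0, 0, 0], [0.003, 0.004, 0.2, 0, 0, 0]])

```text
t: 25.9
ee_pos: [0.4782, 0.0136, 0.0126]
tcp_rot: [[-0.988, -0.158, 0.001], [-0.158, 0.988, -0.0], [-0.001, -0.0, -1.0]]
force: [0.5, 0.3, 0.9]
opening: 0.0299
grip_force: 0.0
```

Call:
jog_arm(rows=[[0, 0, 0, 0, 0, 0], [0, 0, 0, 0, 0, 0], [0, 0, 0, 0, 0, 0]], grip=1)

```text
t: 26.2
ee_pos: [0.4781, 0.0136, 0.0125]
tcp_rot: [[-0.988, -0.157, 0.001], [-0.157, 0.988, -0.0], [-0.001, -0.0, -1.0]]
force: [0.0, 1.0, 9.7]
opening: 0.0122
grip_force: 38.9
```

Call:
jog_arm(rows=[[0, 0, -0.2, 0, 0, 0], [0, 0, -0.4, 0, 0, 0], [0, 0, -0.55, 0, 0, 0], [0, 0, -0.55, 0, 0, 0], [0, 0, -0.55, 0, 0, 0]])

```text
t: 26.7
ee_pos: [0.4779, 0.0136, 0.1223]
tcp_rot: [[-0.988, -0.157, 0.002], [-0.157, 0.988, -0.0], [-0.002, -0.0, -1.0]]
force: [0.1, 0.4, -1.5]
opening: 0.012
grip_force: 39.9
```

```bash
python3 go.py .5717 .2354 .125 172.5
```

```text
t26.7 p [0.4779 0.0136 0.1223] th -170.9 F [ 0.1  0.4 -1.5] open 0.012 grip 39.9 q6 -1.83
rows [-0.638, 1.021, -0.013] [-0.0, 0.0003, 0.046]
```

Call:
jog_arm(rows=[[-0.58, 0.93, 0, 0, 0, 0.046], [-0.58, 0.93, 0, 0, 0, 0.046], [-0.58, 0.93, 0, 0, 0, 0.046], [-0.58, 0.93, 0, 0, 0, 0.046], [-0.58, 0.93, 0, 0, 0, 0.046]])

```text
t: 27.2
ee_pos: [0.563, 0.2185, 0.1201]
tcp_rot: [[-0.992, 0.129, -0.001], [0.129, 0.992, -0.0], [0.001, -0.0, -1.0]]
force: [0.7, -1.6, -0.6]
opening: 0.0117
grip_force: 39.9
```

Call:
jog_arm(rows=[[0, 0, 0, 0, 0, 0], [0, 0, 0, 0, 0, 0]])

```text
t: 27.4
ee_pos: [0.562, 0.2159, 0.12]
tcp_rot: [[-0.992, 0.129, -0.002], [0.129, 0.992, -0.001], [0.002, -0.001, -1.0]]
force: [0.1, -0.2, -1.3]
opening: 0.0119
grip_force: 39.9
```

```bash
python3 go.py .5717 .2354 .022 172.5
```

```text
t27.4 p [0.562  0.2159 0.12  ] th 172.6 F [ 0.1 -0.2 -1.3] open 0.012 grip 39.9 q6 -1.17
rows [-0.037, 0.104, 0.49] [-0.0002, -0.0004, 0.0002]
```

Call:
jog_arm(rows=[[-0.037, 0.104, 0.1, 0, 0, 0], [-0.037, 0.104, 0.25, 0, 0, 0], [-0.037, 0.104, 0.38, 0, 0, 0], [-0.037, 0.104, 0.45, 0, 0, 0], [-0.037, 0.104, 0.485, 0, 0, 0]])

```text
t: 27.9
ee_pos: [0.5719, 0.2341, 0.0232]
tcp_rot: [[-0.991, 0.131, -0.003], [0.131, 0.991, -0.001], [0.003, -0.001, -1.0]]
force: [-0.6, -0.1, -1.1]
opening: 0.0124
grip_force: 39.9
```

Call:
jog_arm(rows=[[0, 0, 0, 0, 0, 0], [0, 0, 0, 0, 0, 0]])

```text
t: 28.1
ee_pos: [0.5734, 0.2351, 0.0255]
tcp_rot: [[-0.991, 0.131, 0.001], [0.131, 0.991, 0.0], [-0.001, 0.0, -1.0]]
force: [0.3, -0.1, -0.9]
opening: 0.0119
grip_force: 39.9
```

Call:
jog_arm(rows=[[0, 0, 0.02, 0, 0, 0], [0, 0, 0.04, 0, 0, 0], [0, 0, 0.047, 0, 0, 0], [0, 0, 0.047, 0, 0, 0]])

```text
t: 28.5
ee_pos: [0.5729, 0.2353, 0.0156]
tcp_rot: [[-0.991, 0.13, 0.0], [0.13, 0.991, 0.0], [-0.0, 0.0, -1.0]]
force: [-1.2, -0.6, 3.0]
opening: 0.0118
grip_force: 40.4
```

Call:
jog_arm(rows=[[0, 0, 0, 0, 0, 0], [0, 0, 0, 0, 0, 0], [0, 0, 0, 0, 0, 0]], grip=0.65)

```text
t: 28.8
ee_pos: [0.5729, 0.2353, 0.0153]
tcp_rot: [[-0.991, 0.13, 0.0], [0.13, 0.991, 0.0], [-0.0, 0.0, -1.0]]
force: [0.8, -0.2, 0.2]
opening: 0.0297
grip_force: 0.0
```

Call:
jog_arm(rows=[[0, 0, -0.15, 0, 0, 0], [0, 0, -0.35, 0, 0, 0], [0, 0, -0.55, 0, 0, 0], [0, 0, -0.7, 0, 0, 0], [0, 0, -0.8, 0, 0, 0]])

```text
t: 29.3
ee_pos: [0.5735, 0.2355, 0.1779]
tcp_rot: [[-0.991, 0.13, 0.003], [0.13, 0.991, 0.001], [-0.002, 0.001, -1.0]]
force: [0.4, -0.1, -0.5]
opening: 0.0297
grip_force: 0.0
```

Call:
jog_arm(rows=[[0.8, -0.2, -0.2, 0, 0, 0], [0.8, -0.2, -0.2, 0, 0, 0], [0.8, -0.2, -0.2, 0, 0, 0], [0.8, -0.2, -0.2, 0, 0, 0], [0.8, -0.2, -0.2, 0, 0, 0]])

```text
t: 29.8
ee_pos: [0.4066, 0.2162, 0.2161]
tcp_rot: [[-0.992, 0.13, -0.0], [0.13, 0.992, 0.0], [0.0, 0.0, -1.0]]
force: [-0.2, -0.0, -0.4]
opening: 0.0299
grip_force: 0.0
```

Call:
jog_arm(rows=[[0, 0, 0, 0, 0, 0], [0, 0, 0, 0, 0, 0]])

```text
t: 30.0
ee_pos: [0.41, 0.2167, 0.2152]
tcp_rot: [[-0.991, 0.131, 0.0], [0.131, 0.991, 0.0], [-0.0, 0.0, -1.0]]
force: [-0.2, -0.6, 0.5]
opening: 0.03
grip_force: 0.0
```

```bash
python3 - <<'E'
from h import *
c=cap('scene');cv2.imwrite('pics/s9.png',cv2.resize(c['img'][:,:,::-1][150:384,80:392],(800,600),interpolation=cv2.INTER_CUBIC))
P=cloud(c);zm=c['z_map']
for x,y in((.5742,.2351),(.582,.2932)):
    m=(zm>.05)&(np.hypot(P[...,0]-x,P[...,1]-y)<.038)&(P[...,2]>.014)&(P[...,2]<.06)
    p=P[m];print(cv2.minAreaRect(p[:,:2].astype(np.float32)),np.percentile(p[:,2],[50,98,100]))
print(band(P,zm,.386,-.289,.04,.015,.03)[:2],band(P,zm,.434,-.0875,.04,.035,.06))
c=cap('top');cv2.imwrite('pics/t9.png',cv2.resize(c['img'][:,:,::-1][120:250,205:445],None,fx=3.3,fy=3.3,interpolation=cv2.INTER_CUBIC))
E
```

```text
((0.5764001607894897, 0.22083136439323425), (0.04598415642976761, 0.06725894659757614), 85.40290832519531) [0.01930005 0.02618667 0.02640088]
((0.586351752281189, 0.2912232577800751), (0.02324488013982773, 0.06401365995407104), 79.12814331054688) [0.01903862 0.02554897 0.02688851]
(353, (array([ 0.3913, -0.2893]), 0.0282)) (111, (array([ 0.4389, -0.0878]), 0.0207), ((0.438528835773468, -0.08828604966402054), (0.0285707525908947, 0.03284287825226784), 21.634870529174805))
```

View pics/s9.png

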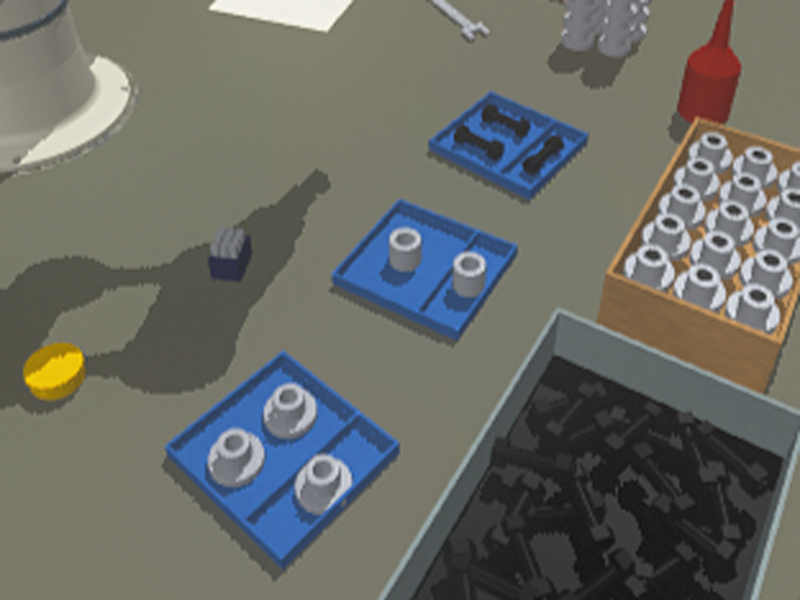

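View pics/t9.png

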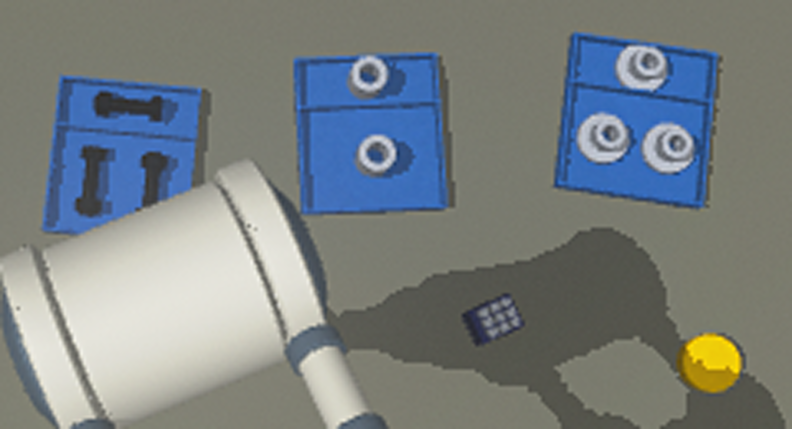

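All five parts rest flat in their bays. In the scene crop the bolts are at (505,120) and (478,143), the sleeve at (404,248), and the collars at (290,410) and (235,458). The box and tin haven't moved, and the robot is clear.

```bash
python3 -c "
from rig import bot;print(bot.finish_job())"
```

```text
the job is handed in; nothing more can be done
None
```

The job is handed in at about 30 s on the robot clock: both collars, the sleeve and both bolts lie flat in their matching trays, and the stamp box and tin were not touched.

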